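# Lock the parts drawer for the road

## Task

Get the parts case ready for towing: push its open drawer fully home, then run the loose wing screw on top of the case down clockwise (seen from above) until it stops, pushing its wings round from the side with repeated fingertip strokes. Only push: do not pinch the wings or the drawer front, leave the other things on the bench undisturbed, and finish clear of the case.

Things in the scene. Friction and masses are not known exactly. Their poses are not given: they have to be found in the camera images.
- case: White painted sheet-metal parts case bolted to the bench, 170 (x, depth) x 120 (y, width) x 72 mm (z, height); origin at the centre of its underside, on the bench; x points from the drawer side to the back, z up. The drawer slides out of the -x side. The wing screw's upright axis stands at case x = -30 mm, y = 0.
- handle_mid (a point): Middle of the case's fixed carry handle: a 10 mm round bar, 96 mm long, parallel to the case's y on two legs, 41 mm behind the screw's axis and 34 mm above the case's top. The wings clear it, but fingers have no room to follow them round between handle and screw: stroke round the front, then go back for the other wing.
- drawer (a joint): How far the small red drawer is out, m: 0 fully home, up to 0.08. Slides with about 1.5 N friction and stays where it is left.
- drawer_face (a point): Centre of the drawer's flat outer front, which is 116 mm wide and 60 mm high (from 6 to 66 mm above the bench); moves with the drawer; axes as the case. Fully home it lies 93 mm in front of the case's origin; closing pushes it along the case's +x.
- wings (a joint): Turning of the wing screw, rad, counted over full turns: 0 = down on its stop; grows anticlockwise seen from above; clockwise strokes lower it. Starts 1.05 to 1.6 turns out, sinks 3 mm a turn, turns loosely (0.025 N m), stays where left. One wing points along the case's x turned by this angle about z, the other opposite; fully down one points along -x, one at the handle.
- wing_top (a point): On the screw's axis, level with the wings' tops (36 mm above the case's top when down, 3 mm more per turn out). Steel wing screw with a black moulded head: two flat wings reach 34 mm from the axis, 8 mm thick (pushing faces out to 31 mm), from 14 to 34 mm above the case's top when down; below them a collar of 22 mm diameter, 11 mm high.
- specimen_box_center (a point): Centre of the clear acrylic specimen box with latch lid, 92 x 72 x 54 mm, loose; leave alone.
- loupe_center (a point): Centre of the black aluminium folding loupe, 72 x 34 x 22 mm, loose; leave alone.
- turquoise_center (a point): Centre of the chunk of turquoise matrix, about 58 mm across and 34 mm high, loose; leave alone.
- dop_stick_center (a point): Centre of the wooden dop stick, 125 x 10 x 9 mm, lying, loose; leave alone.
There are look-alikes about, which are no part of the job. There is more than one size of the case; the job needs the middle-sized.

How it is judged:
On the way, in this order (a step that is already met when the one before it is completed fails the run):
1. the drawer is fully home while the screw is still turned out (value of joint drawer below 0.004 m and value of joint wings above 3 rad), for 0.2 s.
2. the wing screw is run down to its stop (value of joint wings below 0.2 rad and value of joint drawer below 0.004 m), for 0.2 s.
At the end, for the whole second after the job is handed in: The drawer is home (within 4 mm), the wing screw is down (within 0.2 rad of its stop), and the four bystanders lie within 20 mm of where they were (all of step 2 and not (distance of specimen_box_center from where it was at the start of the episode above 0.02 m) and not (distance of loupe_center from where it was at the start of the episode above 0.02 m) and not (distance of turquoise_center from where it was at the start of the episode above 0.02 m) and not (distance of dop_stick_center from where it was at the start of the episode above 0.02 m)); the robot touches nothing.
It fails at once if the wings are pinched (both faces of one wing, or both wing ends, squeezed at once by over 2.5 N) ((contact force between the fingers and wings_c1 above 2.5 N and contact force between the fingers and wings_c2 above 2.5 N) or (contact force between the fingers and wings_c4 above 2.5 N and contact force between the fingers and wings_c5 above 2.5 N) or (contact force between the fingers and wings_c0 above 2.5 N and contact force between the fingers and wings_c3 above 2.5 N)).
It fails at once if the drawer front is pinched between inside and outside (contact force between the fingers and drawer_c0 above 2.5 N and contact force between the fingers and drawer_c1 above 2.5 N).
It fails at once if a bystander is moved or lifted by more than 20 mm (distance of any of specimen_box_center, loupe_center, turquoise_center, dop_stick_center from where it was at the start of the episode above 0.02 m).
It also fails if it takes over 67 s, if anything falls off the work surface, if the arm or the gripper's body presses on something with over 40 N, if the wrist force passes 120 N, or if a joint passes its speed limit or range.

## Robot

A 7-joint arm with a two-finger parallel gripper is mounted at the origin on the work surface. World frame = base frame: x ahead of the robot, y to its left, z up, the work surface at z = 0. Lengths are in m, angles in rad, forces in N, time in s.
With the tool pointing down it reaches from about 0.35 to 0.9 m from the base axis. Payload 8.1 kg.
Tool frame: the origin (TCP) lies midway between the tips of the shut fingers; the grasp point (between the pads) lies 19 mm behind it (r.pinch_z is the distance from the TCP to the grasp point, in m); z points along the fingers, y is the direction in which the jaws open and shut (so a half turn about z gives the same grasp; the last joint's range is limited). The gripper opens to 85 mm and grips with 20 to 120 N. Pads are 22 mm wide; open, the fingers measure 114 mm over their backs; the gripper's body (76 mm by 85 mm) begins 54 mm behind the grasp point. The pads swing forward as they close: fully open they stand 13 mm farther back than shut.
Start: joints at [1.006, 0.434, 0.025, 1.573, -0.012, 1.134, -0.075], TCP at [0.278, -0.56, 0.231] pointing down, gripper open.
Joint ranges: [-2.62, 2.62], [-0.44, 2.09], [-1.27, 1.32], [0.08, 2.57], [-1.32, 4.46], [0.12, 2], [-2.74, 2.74]. Speed limits (rad/s): [2.22, 2.22, 3.01, 3.01, 3.14, 3.14, 3.14].

## Interface

Orientations are given as a unit quaternion [w, x, y, z].
In Python, from rig import r gives the robot as it stands.
- The arm moves only by the tool servo_tool, never from a script. Its argument "steps" is text: rows parted by semicolons, each of 7 numbers parted by spaces: the opening, from 0 (shut) to 1 (fully open), then the shift along the tool's x, y, z in cm, then the turn, a rotation vector about the tool's x, y, z in rad. A call has 1 to 5 rows; each row shifts and turns the pose as measured when the row begins, along the tool's axes as they then stand; what a row does not reach is not made up. A row lasts 1/8 s, in which the tool goes at most 62.5 mm and 10.7 degrees, less where a joint would pass 70% of its speed; a pose out of reach is approached as far as the arm can. A call with a gripper value outside its range is refused whole. The fingers move at their own pace and stop on an object; "force" is the grip in N (left out, the last holds). Time passes only in rows, so rows that do not move let the fingers close. It gives the time, the measured TCP pose, the force and the opening at its end, in the units of the state.
- r.sense(): the state, without advancing time (a new reading comes with each control period).
- r.capture(name): name is "scene" or "side" or "wrist"; returns the picture (384x512x3 uint8, red, green, blue); there is no depth.
- r.get_calibration(name): a dict with "fx", "fy", "cx", "cy" (pixels), "R" (3x3) and "t" (3): a world point X has camera coordinates R X + t. Camera axes: x right, y down, z forward; pixel columns grow to the right and rows downward; lengths in m; the calibration is good to about 2 mm. The wrist camera is an equidistant fisheye: a pixel r from the principal point sees the ray r / f radians off the axis. A picture is of the moment at which its call begins: read the wrist's pose just before it. get_calibration takes no time and is no camera call; for the wrist camera it gives the pose at the moment of the call.
- r.hand_in(): hands the job in, once; it reports no verdict.
The state is a dict: "t": time; "joints": joint angles; "dq": joint speeds; "tau": joint torques, N m; "ee_pos": TCP position; "tool_rot": TCP orientation; "contact_force": force on the tool from outside, world axes, zero at the start; "moment": the same for the moment, N m; "opening": finger opening in m.
Only numpy, scipy, OpenCV 4.12 (cv2) and the standard library are available. Lean on these libraries where they do the work, as an engineer would, in place of code of your own. Each camera call takes 0.05 s, during which the arm holds its last target.

## Working session

There is one attempt and no reset: what is moved stays moved. The work goes in short steps, Python scripts to look and compute and a tool call to move; the robot and the scene stay as the last step left them, time stands still between calls to the robot, and variables do not carry over. Pictures are saved under pics/ and viewed, and the job is handed in when it is done.

Besides the shell and the picture viewer there is one more tool, called after "Request:" as name(argument=value, ...) on one line, values as JSON. servo_tool: Moves the arm, as the interface text tells. Its arguments: {"type":"object","properties":{"steps":{"type":"string"},"force":{"type":"number"}},"required":["steps"]}

```bash
ls; mkdir -p pics; python3 - <<'E'
from rig import r
import cv2
s=r.sense();print(s)
for n in ["scene","side","wrist"]:
    c=r.get_calibration(n);print(n,c)
    cv2.imwrite(f"pics/{n}0.png",r.capture(n)[:,:,::-1])
E
```

```text
pics
{'t': 0.0, 'joints': array([ 1.00640695,  0.43521931,  0.02496157,  1.57407419, -0.01160494,
        1.13398277, -0.07512376]), 'dq': array([ 7.18570610e-04, -6.49721942e-04,  4.54743389e-04, -1.22415919e-03,
        3.40718741e-04,  6.55660478e-04, -4.37958858e-05]), 'tau': array([-4.00624767e-04, -6.70474863e+01,  1.02459613e+00, -3.16206515e+01,
        1.54204544e-02,  1.27490581e-02,  5.67014433e-05]), 'ee_pos': array([ 0.27820967, -0.55911955,  0.23053696]), 'tool_rot': array([-7.31218698e-04,  9.73471483e-01,  2.28807081e-01, -2.39091331e-04]), 'contact_force': array([0.07665059, 0.47981129, 0.16969204]), 'moment': array([ 0.01194885, -0.03719808,  0.01589441]), 'opening': 0.08562701805835377}
scene {'fx': 417.6228837820305, 'fy': 417.6228837820305, 'cx': 253.3774055889587, 'cy': 194.614455859133, 'R': array([[-0.79592884,  0.60523853, -0.01355003],
       [ 0.5182401 ,  0.66960918, -0.53202513],
       [-0.31292888, -0.43047632, -0.84662014]]), 't': array([ 0.4473493 , -0.25615301,  1.4999882 ])}
side {'fx': 395.11140123913196, 'fy': 395.11140123913196, 'cx': 249.35596115328065, 'cy': 201.94991790271317, 'R': array([[-0.94275853, -0.33339492,  0.00736132],
       [-0.20980453,  0.57582805, -0.79019246],
       [ 0.2592073 , -0.74650512, -0.61281456]]), 't': array([0.56944161, 0.1929791 , 0.87405157])}
wrist {'fx': 297.3186396354542, 'fy': 297.3186396354542, 'cx': 253.05788132782422, 'cy': 191.64121344537386, 'R': array([[ 4.46786630e-01, -8.94640434e-01, -4.47825384e-04],
       [-8.57687598e-01, -4.28474523e-01,  2.84220983e-01],
       [-2.54467465e-01, -1.26602041e-01, -9.58758694e-01]]), 't': array([-0.62405358, -0.03797696,  0.37935249])}
```

View pics/scene0.png

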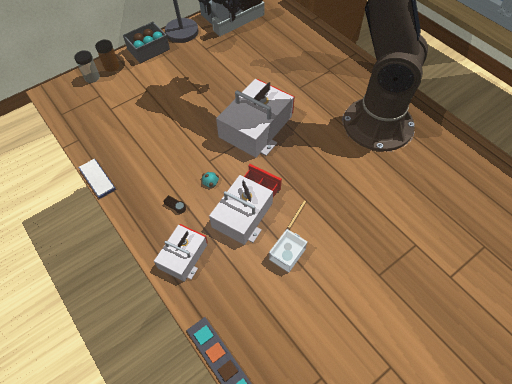

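View pics/side0.png

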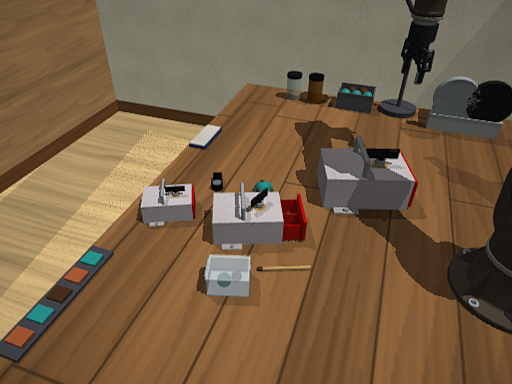

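View pics/wrist0.png

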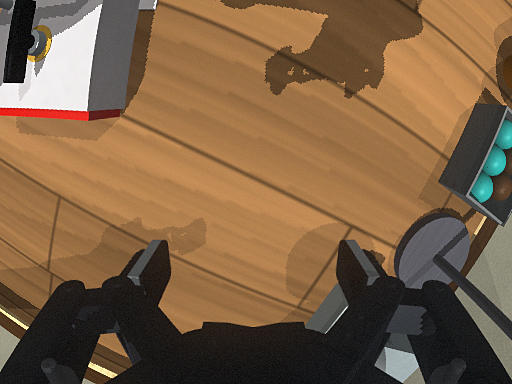

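The middle-sized case is the one with its drawer open, at about (245,205) in scene and (250,215) in side. The turquoise, loupe, stick and clear box lie round it. Next I enlarge these regions.

```bash
python3 - <<'E'
import cv2
a=cv2.imread("pics/scene0.png")[150:280,150:320];cv2.imwrite("pics/sc.png",cv2.resize(a,None,fx=4.5,fy=4.5,interpolation=cv2.INTER_CUBIC))
a=cv2.imread("pics/side0.png")[165:300,195:325];cv2.imwrite("pics/sd.png",cv2.resize(a,None,fx=4.4,fy=4.4,interpolation=cv2.INTER_CUBIC))
E
```

```text
(no output)
```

View pics/sc.png

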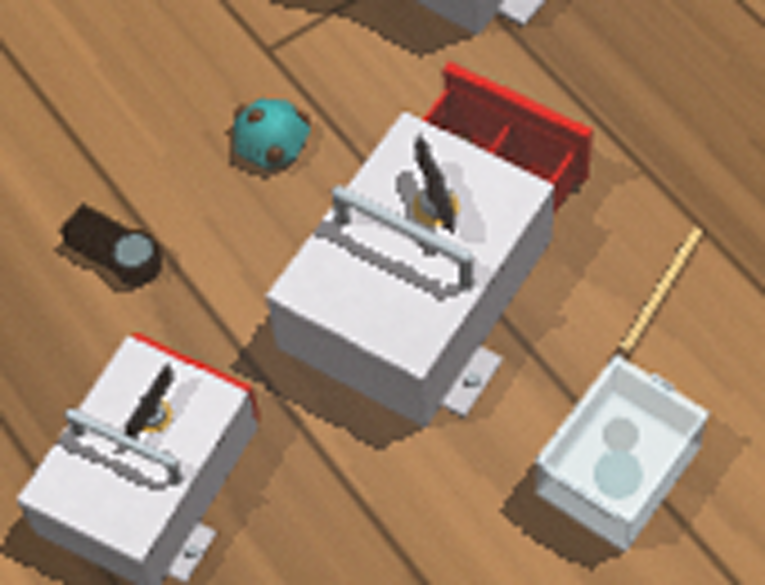

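View pics/sd.png

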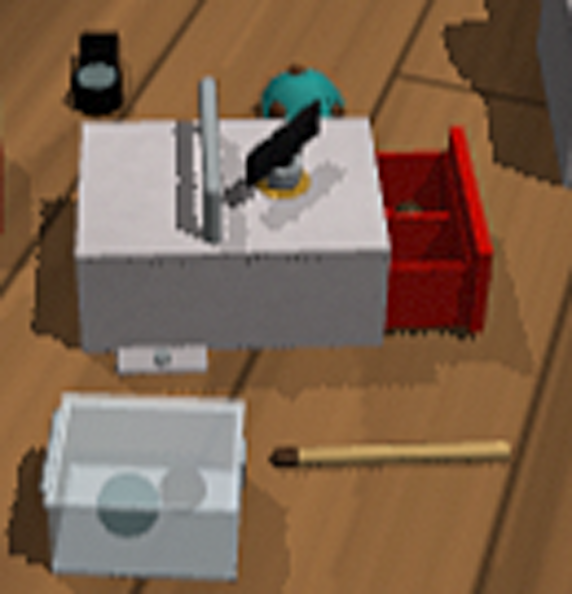

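```bash
cat > h.py <<'E'
import numpy as np
from rig import r
from scipy.optimize import least_squares
def proj(c,X):
    X=np.atleast_2d(X); p=X@np.array(c['R']).T+c['t']
    return np.c_[c['fx']*p[:,0]/p[:,2]+c['cx'],c['fy']*p[:,1]/p[:,2]+c['cy']]
def case2w(q,P):
    P=np.atleast_2d(P);c,s=np.cos(q[2]),np.sin(q[2])
    return np.c_[q[0]+c*P[:,0]-s*P[:,1],q[1]+s*P[:,0]+c*P[:,1],P[:,2]]
E
python3 - <<'E'
from h import *
sc,sd=r.get_calibration("scene"),r.get_calibration("side")
f=lambda L,k,o:(np.array(L)+.5)/k-.5+np.array(o)
S=f([(403,115),(553,185),(428,375),(268,297),(447,63),(592,130)],4.5,(150,150))
D=f([(370,118),(388,250),(77,258),(82,123),(461,127),(492,255)],4.4,(195,165))
def pts(q):
    d=-.093-q[3]
    return case2w(q,[(-.085,-.06,.072),(-.085,.06,.072),(.085,.06,.072),(.085,-.06,.072),(d,-.058,.066),(d,.058,.066)])
def res(q):return np.r_[proj(sc,pts(q))-S,proj(sd,pts(q))-D].ravel()
o=least_squares(res,[.7,0,0,.05]);q=o.x
print(q,np.abs(o.fun).max());print(o.fun.reshape(-1,2).round(1))
W=f([(420,138),(450,228)],4.5,(150,150));V=f([(318,103),(230,200)],4.4,(195,165))
for sgn in (0,):
  for t0 in (6.7,7.5,8,9,9.8):
    def wp(a):
        h=.072+.034+.003*a/(2*np.pi);t=a
        return case2w(q,[(-.03+s*.033*np.cos(t),s*.033*np.sin(t),h) for s in(1,-1)])
    for fl in (0,1):
        def rw(a):
            P=wp(a[0]); P=P[::-1] if fl else P
            return np.r_[proj(sc,P)-W,proj(sd,P)-V].ravel()
        o=least_squares(rw,[t0]);print(t0,fl,o.x,o.cost,o.fun.round(1))
print(case2w(q,[(-.03,0,.11),(-.173,0,.03)]))
b=lambda c,uv,z:None
def ray(c,uv,z):
    d=np.array(c['R']).T@np.array([(uv[0]-c['cx'])/c['fx'],(uv[1]-c['cy'])/c['fy'],1]);o=-np.array(c['R']).T@c['t'];return o+d*(z-o[2])/d[2]
for n,u in dict(turq=(270,135),loupe=(110,245),stickA=(698,232),stickB=(625,350),box=(625,450)).items():print(n,ray(sc,f([u],4.5,(150,150))[0],.02).round(3))
E
```

```text
[0.60915158 0.00543561 0.38693438 0.04733993] 1.1639936114603984
[[ 0.2 -0.7]
 [ 0.5 -0. ]
 [-0.7  1.2]
 [-0.2  0. ]
 [ 0.2 -0.2]
 [-0.1 -0. ]
 [-0.3  0.1]
 [ 0.9 -0.1]
 [-0.1 -0.1]
 [ 0.   0.4]
 [-0.1 -0.1]
 [-0.1 -0.4]]
6.7 0 [3.99576159] 50.29932469728273 [ 0.1  0.   0.3 -2.1  0.4  0.5  4.  -8.9]
6.7 1 [7.13744004] 55.409779164887034 [ 0.1 -0.2  0.3 -2.4  0.4  0.   4.  -9.4]
7.5 0 [10.27911435] 61.173951734172 [ 0.1 -0.5  0.3 -2.7  0.4 -0.5  4.  -9.9]
7.5 1 [7.13743671] 55.40977917284577 [ 0.1 -0.2  0.3 -2.4  0.4  0.   4.  -9.4]
8 0 [10.27911435] 61.17395173417547 [ 0.1 -0.5  0.3 -2.7  0.4 -0.5  4.  -9.9]
8 1 [7.13744416] 55.40977916492042 [ 0.1 -0.2  0.3 -2.4  0.4  0.   4.  -9.4]
9 0 [10.27911952] 61.17395173346463 [ 0.1 -0.5  0.3 -2.7  0.4 -0.5  4.  -9.9]
9 1 [7.13743562] 55.40977917698744 [ 0.1 -0.2  0.3 -2.4  0.4  0.   4.  -9.4]
9.8 0 [10.27911492] 61.17395173325767 [ 0.1 -0.5  0.3 -2.7  0.4 -0.5  4.  -9.9]
9.8 1 [7.1374386] 55.4097791674509 [ 0.1 -0.2  0.3 -2.4  0.4  0.   4.  -9.4]
[[ 0.58136947 -0.00588492  0.11      ]
 [ 0.44894143 -0.05984615  0.03      ]]
turq [ 0.622 -0.156  0.02 ]
loupe [ 0.762 -0.147  0.02 ]
stickA [0.432 0.095 0.02 ]
stickB [0.531 0.135 0.02 ]
box [0.578 0.191 0.02 ]
```

Fit residual is about 1 px. The case is at (0.609, 0.005) with yaw 0.387, the drawer about 47 mm out, and the wings at about 7.14 rad. So the front wing points to about 229° in the case frame, which means three strokes round the front. Tool x is already nearly along case x.

```bash
cat >> h.py <<'E'
Q=np.array([.6092,.0054,.3869])
from scipy.spatial.transform import Rotation as Ro
def st():
    s=r.sense();p=s['ee_pos'];c,sn=np.cos(Q[2]),np.sin(Q[2]);d=p[:2]-Q[:2]
    w=s['tool_rot'];R=Ro.from_quat([w[1],w[2],w[3],w[0]])
    tgt=Ro.from_matrix(np.array([[c,sn,0],[sn,-c,0],[0,0,-1]]))
    e=(R.inv()*tgt).as_rotvec()
    P=np.array([c*d[0]+sn*d[1],-sn*d[0]+c*d[1],p[2]])
    print('t',round(s['t'],2),'case mm',(P*1000).round(1),'rotneed',e.round(3),'F',s['contact_force'].round(1),'open',round(s['opening'],3))
    return P,R
def go(x,y,z):
    P,R=st();d=(np.array([x,y,z])-P*1000)/10
    c,sn=np.cos(Q[2]),np.sin(Q[2]);w=Ro.from_euler('z',Q[2]).apply(d)
    print('tool cm',R.inv().apply(w).round(2))
E
python3 -c "
from h import *
go(-205,0,200)"
```

```text
t 0.15 case mm [-519.5 -398.   230.7] rotneed [-0.001  0.     0.075] F [ 0.1 -0.5 -0.4] open 0.085
tool cm [ 34.34 -37.33   3.11]
```

Request:
servo_tool(steps="0 3.5 -4 0 0 0 0.075; 0 3.6 -4 0 0 0 0; 0 3.6 -4 0 0 0 0; 0 3.6 -4 0 0 0 0; 0 3.6 -4 0 0 0 0", force=20)

```text
t: 0.78
ee_pos: [0.3652, -0.302, 0.2289]
tool_rot: [-0.001, 0.982, 0.187, -0.001]
contact_force: [1.2, 0.5, 0.2]
opening: 0.0001
```

```bash
python3 -c "
from h import *
go(-205,0,200)"
```

```text
t 0.78 case mm [-341.9 -192.6  228.9] rotneed [-0.002  0.002 -0.01 ] F [1.2 0.5 0.2] open 0.0
tool cm [ 13.5  -19.39   2.89]
```

Request:
servo_tool(steps="0 3.4 -4.8 0 0 0 0; 0 3.4 -4.8 0 0 0 0; 0 3.4 -4.8 0 0 0 0; 0 3.4 -4.8 0 0 0 0; 0 0 0 0 0 0 0")

```text
t: 1.4
ee_pos: [0.4228, -0.0617, 0.2293]
tool_rot: [-0.001, 0.982, 0.191, -0.0]
contact_force: [0.5, -1.0, -0.3]
opening: -0.0001
```

```bash
python3 -c "
from h import *
import cv2
go(-205,0,50)
for n in ['scene','wrist']: cv2.imwrite(f'pics/{n}1.png',r.capture(n)[:,:,::-1])
"
```

```text
t 1.4 case mm [-198.     8.2  229.3] rotneed [-0.001 -0.    -0.003] F [ 0.5 -1.  -0.3] open -0.0
tool cm [-0.7   0.84 17.93]
```

View pics/wrist1.png

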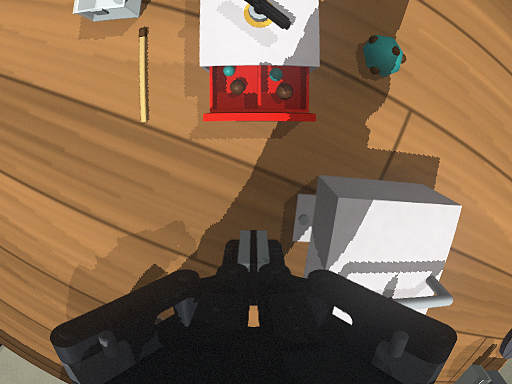

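```bash
cat >> h.py <<'E'
def wray(c,uv,z):
    u=np.array([uv[0]-c['cx'],uv[1]-c['cy']])/c['fx'];th=np.linalg.norm(u)
    d=np.r_[u/th*np.sin(th),np.cos(th)];R=np.array(c['R']);d=R.T@d;o=-R.T@c['t'];return o+d*(z-o[2])/d[2]
def w2c(p):
    d=np.array(p)-[Q[0],Q[1],0];return Ro.from_euler('z',-Q[2]).apply(d)
E
python3 -c "
from h import *
c=r.get_calibration('wrist')
print('camera',w2c(-np.array(c['R']).T@c['t']))
print('big', [w2c(wray(c,u,.1)).round(3) for u in [(345,192),(462,205)]], 'foot',w2c(wray(c,(303,194),0.003)).round(3), w2c(wray(c,(318,178),0.1)).round(3))
print('drawer',[w2c(wray(c,u,.066)).round(3) for u in [(205,117),(315,117)]],'stick',w2c(wray(c,(144,121),.005)))
sc=r.get_calibration('scene')
print([w2c(p) for p in [sc]][:0])
"
```

```text
camera [-0.12791292  0.00450497  0.3725197 ]
big [array([-0.21 , -0.086,  0.1  ]), array([-0.227, -0.24 ,  0.1  ])] foot [-0.242 -0.06   0.003] [-0.196 -0.057  0.1  ]
drawer [array([-0.139,  0.054,  0.066]), array([-0.139, -0.06 ,  0.066])] stick [-0.14180797  0.14409539  0.005     ]Traceback (most recent call last):
  File "<string>", line 8, in <module>
    print([w2c(p) for p in [sc]][:0])
           ~~~^^^
  File "h.py", line 28, in w2c
    d=np.array(p)-[Q[0],Q[1],0];return Ro.from_euler('z',-Q[2]).apply(d)
      ~~~~~~~~~~~^~~~~~~~~~~~~~
TypeError: unsupported operand type(s) for -: 'dict' and 'float'
```

View pics/scene1.png

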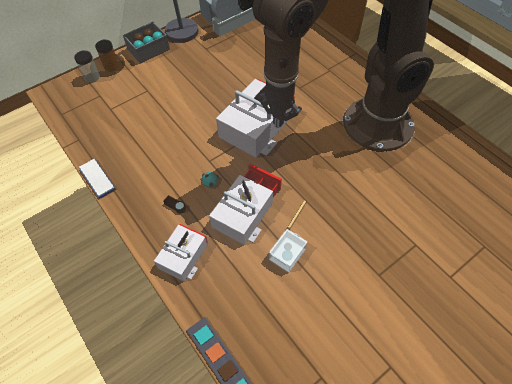

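The drawer front is confirmed at case x = -139. The big case's near corner is at about case (-210, -86), so I descend close to the drawer, a little to the +y side.

Request:
servo_tool(steps="0 1.5 0.3 3.5 0 0 0; 0 0.5 0 4.5 0 0 0; 0 0 0 4.5 0 0 0; 0 0 0 4 0 0 0; 0 0 0 1.2 0 0 0")

```text
t: 2.12
ee_pos: [0.4428, -0.0715, 0.0484]
tool_rot: [0.003, 0.984, 0.181, 0.001]
contact_force: [-0.3, -0.4, 1.1]
opening: -0.0001
```

```bash
python3 -c "
from h import *
go(-106,0,50)
import cv2
for n in ['side','wrist']: cv2.imwrite(f'pics/{n}2.png',r.capture(n)[:,:,::-1])
"
```

```text
t 2.12 case mm [-183.1   -8.4   48.4] rotneed [ 0.005 -0.    -0.023] F [-0.3 -0.4  1.1] open -0.0
tool cm [ 7.69 -1.02 -0.16]
```

View pics/side2.png

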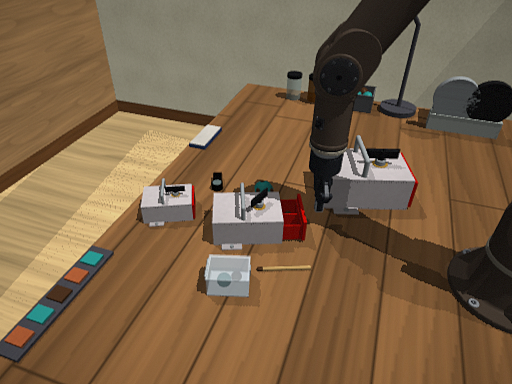

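View pics/wrist2.png

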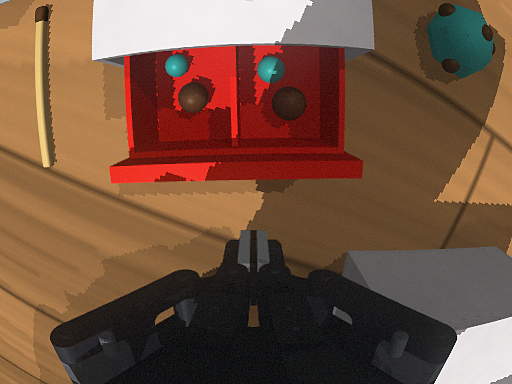

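Request:
servo_tool(steps="0 2 -0.7 0 0 0 -0.02; 0 1.5 -0.2 0 0 0 0; 0 1.2 0 0 0 0 0; 0 1.2 0 0 0 0 0; 0 1 0 0 0 0 0")

```text
t: 2.85
ee_pos: [0.5098, -0.036, 0.0534]
tool_rot: [0.004, 0.982, 0.191, 0.003]
contact_force: [-2.4, -1.2, -1.7]
opening: -0.0002
```

```bash
python3 -c "
from h import *
go(-103,0,50)
"
```

```text
t 2.85 case mm [-107.6   -0.8   53.4] rotneed [ 0.009 -0.005 -0.003] F [-2.4 -1.2 -1.7] open -0.0
tool cm [ 0.46 -0.09  0.34]
```

Request:
servo_tool(steps="0 0.4 0 0.2 0 0 0; 0 0.4 0 0 0 0 0; 0 0.4 0 0 0 0 0")

```text
t: 3.22
ee_pos: [0.5132, -0.0347, 0.05]
tool_rot: [0.005, 0.982, 0.19, -0.006]
contact_force: [-13.3, -5.0, 9.1]
opening: -0.0
```

```bash
python3 -c "
from h import *
go(-103,0,50)
"
```

```text
t 3.23 case mm [-104.    -0.9   50. ] rotneed [ 0.007  0.013 -0.005] F [-13.3  -5.    9.1] open -0.0
tool cm [ 0.1  -0.09 -0.01]
```

Force rose to about 14 N at x = -104, which is the face at -93 plus an 11 mm finger half-width, so the drawer is home. I back off, rise and look.

Request:
servo_tool(steps="0 0 0 0 0 0 0; 0 -1.5 0 0 0 0 0; 0 -2 0 0 0 0 0; 0 0 0 -5 0 0 0; 0 0 0 -5 0 0 0")

```text
t: 3.85
ee_pos: [0.477, -0.0478, 0.1495]
tool_rot: [0.004, 0.982, 0.19, -0.008]
contact_force: [0.9, 0.3, 0.1]
opening: 0.0001
```

```bash
python3 -c "
from h import *
go(-20,-36,160)
import cv2
for n in ['side','wrist']: cv2.imwrite(f'pics/{n}3.png',r.capture(n)[:,:,::-1])
a=cv2.imread('pics/side3.png')[150:300,180:340];cv2.imwrite('pics/sd3.png',cv2.resize(a,None,fx=4,fy=4,interpolation=cv2.INTER_CUBIC))
"
```

```text
t 3.85 case mm [-142.5    0.7  149.5] rotneed [ 0.004  0.017 -0.005] F [0.9 0.3 0.1] open 0.0
tool cm [12.25  3.61 -1.25]
```

View pics/wrist3.png

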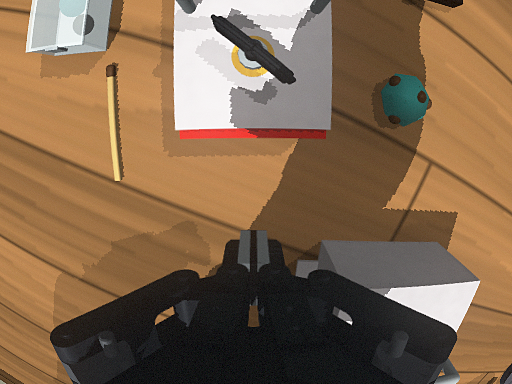

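View pics/sd3.png

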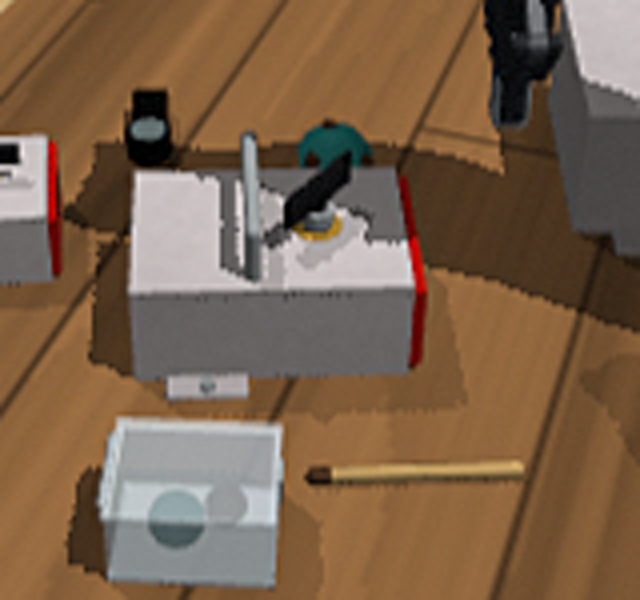

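The drawer is flush. The wrist view shows the wing tips at about (214,20) and (292,78), so I check the axis and angle from these.

```bash
python3 -c "
from h import *
c=r.get_calibration('wrist')
A=w2c(wray(c,(216,20),.109));B=w2c(wray(c,(292,76),.109));print(A,B,(A+B)/2,np.degrees(np.arctan2(*(B-A)[1::-1]))%360)
print([w2c(wray(c,u,.072)).round(4) for u in [(176,130),(331,130)]])
"
```

```text
[-0.01153026  0.02195731  0.109     ] [-0.04837387 -0.02504665  0.109     ] [-0.02995206 -0.00154467  0.109     ] 231.9092178844084
[array([-0.0848,  0.0579,  0.072 ]), array([-0.0853, -0.0611,  0.072 ])]
```

Request:
servo_tool(steps="0 3 1.8 0 0 0.017 0; 0 4 1.8 0 0 0 0; 0 4 0 0 0 0 0; 0 1.2 0 0 0 0 0; 0 0 0 0 0 0 0")

```text
t: 4.58
ee_pos: [0.6078, -0.0377, 0.1539]
tool_rot: [0.004, 0.982, 0.189, 0.006]
contact_force: [0.1, -0.5, 0.8]
opening: 0.0
```

```bash
python3 -c "
from h import *
go(-20,-37,90)
"
```

```text
t 4.58 case mm [-17.5 -39.4 153.9] rotneed [ 0.011 -0.01  -0.007] F [ 0.1 -0.5  0.8] open 0.0
tool cm [-0.31 -0.31  6.38]
```

Request:
servo_tool(steps="0 -0.3 -0.2 2 0.01 -0.01 0; 0 0 0 2 0 0 0; 0 0 0 1.5 0 0 0; 0 0 0 0.8 0 0 0")

```text
t: 5.08
ee_pos: [0.5994, -0.0393, 0.0863]
tool_rot: [0.0, 0.982, 0.188, -0.002]
contact_force: [-0.5, 0.7, 0.1]
opening: -0.0003
```

```bash
python3 -c "
from h import *
go(-20,-37,90)
import cv2
for n in ['side','wrist']: cv2.imwrite(f'pics/{n}4.png',r.capture(n)[:,:,::-1])
a=cv2.imread('pics/side4.png')[150:300,180:340];cv2.imwrite('pics/sd4.png',cv2.resize(a,None,fx=4,fy=4,interpolation=cv2.INTER_CUBIC))
"
```

```text
t 5.08 case mm [-26.  -37.7  86.3] rotneed [-0.001  0.005 -0.009] F [-0.5  0.7  0.1] open -0.0
tool cm [ 0.59 -0.08 -0.37]
```

View pics/wrist4.png

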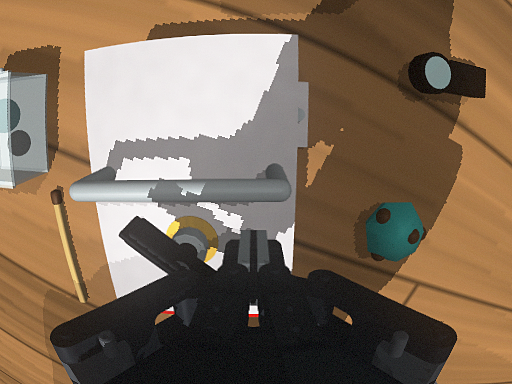

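View pics/sd4.png

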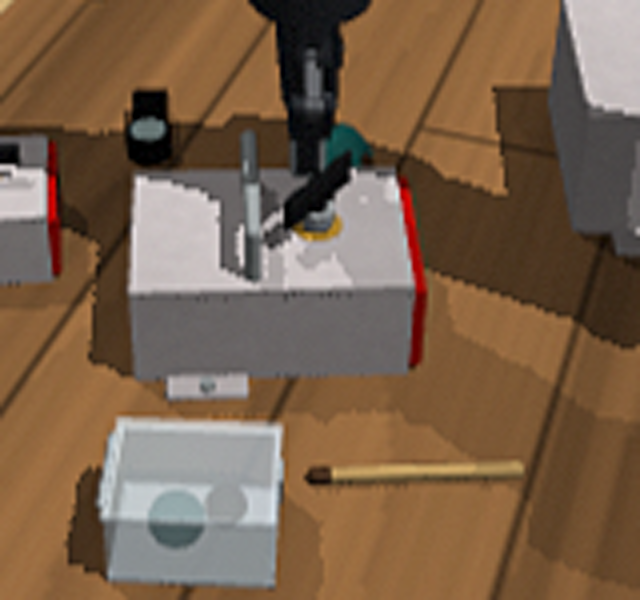

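The finger is down on the trailing side of the front wing, clear of the handle. I start the first stroke.

Request:
servo_tool(steps="0 -0.9 -0.6 -0.2 0 0 0; 0 -1.0 -0.4 0 0 0 0; 0 -0.8 -0.7 0 0 0 0")

```text
t: 5.55
ee_pos: [0.568, -0.0333, 0.0903]
tool_rot: [0.001, 0.982, 0.188, -0.001]
contact_force: [1.1, -1.3, 0.2]
opening: -0.0
```

```bash
cat >> h.py <<'E'
def ax():
    P,R=st();v=P[:2]*1000-[-30,-1];a=np.degrees(np.arctan2(v[1],v[0]))%360
    print('rel',v.round(1),'rad',np.hypot(*v).round(1),'ang',a.round(0),'z',(P[2]*1000).round(1))
    cur=v
    for b in a-np.array([20,40,60,80,100]):
        n=31*np.array([np.cos(np.radians(b)),np.sin(np.radians(b))]);d=(n-cur)/10;print(round(b),'tool',[d[0].round(2),(-d[1]).round(2)]);cur=n
E
python3 -c "
from h import *
ax()"
```

```text
t 5.55 case mm [-52.8 -20.3  90.3] rotneed [ 0.001  0.001 -0.009] F [ 1.1 -1.3  0.2] open -0.0
rel [-22.8 -19.3] rad 29.8 ang 220.0 z 90.3
200 tool [np.float64(-0.63), np.float64(-0.86)]
180 tool [np.float64(-0.19), np.float64(-1.06)]
160 tool [np.float64(0.18), np.float64(-1.06)]
140 tool [np.float64(0.54), np.float64(-0.93)]
120 tool [np.float64(0.82), np.float64(-0.69)]
```

Tracking is very good, so I continue round.

Request:
servo_tool(steps="0 -0.6 -0.9 0 0 0 0; 0 -0.2 -1.1 0 0 0 0; 0 0.2 -1.1 0 0 0 0; 0 0.5 -0.9 0 0 0 0")

```text
t: 6.05
ee_pos: [0.5498, 0.0056, 0.091]
tool_rot: [0.001, 0.982, 0.188, -0.001]
contact_force: [0.2, -0.3, -0.2]
opening: 0.0001
```

```bash
python3 -c "
from h import *
ax()
import cv2
for n in ['side','wrist']: cv2.imwrite(f'pics/{n}5.png',r.capture(n)[:,:,::-1])
"
```

```text
t 6.05 case mm [-54.9  22.6  91. ] rotneed [ 0.001  0.002 -0.01 ] F [ 0.2 -0.3 -0.2] open 0.0
rel [-24.9  23.6] rad 34.3 ang 137.0 z 91.0
117 tool [np.float64(1.1), np.float64(-0.41)]
97 tool [np.float64(1.03), np.float64(-0.31)]
77 tool [np.float64(1.07), np.float64(0.06)]
57 tool [np.float64(0.99), np.float64(0.43)]
37 tool [np.float64(0.78), np.float64(0.74)]
```

View pics/wrist5.png

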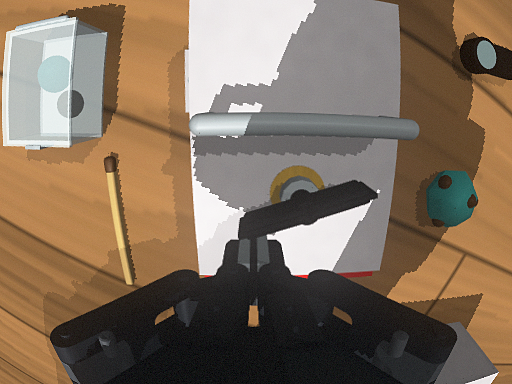

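The wing is being carried round and is now at about 110° in the case frame. I continue with a tighter radius.

Request:
servo_tool(steps="0 1.1 -0.3 0 0 0 0; 0 1 -0.2 0 0 0 0; 0 1 0.1 0 0 0 0")

```text
t: 6.52
ee_pos: [0.5787, 0.0226, 0.0904]
tool_rot: [0.0, 0.982, 0.188, -0.001]
contact_force: [-1.0, -1.0, 0.4]
opening: -0.0001
```

```bash
python3 -c "
from h import *
ax()
import cv2
for n in ['side','wrist']: cv2.imwrite(f'pics/{n}6.png',r.capture(n)[:,:,::-1])
"
```

```text
t 6.53 case mm [-21.7  27.5  90.4] rotneed [ 0.     0.003 -0.008] F [-1.  -1.   0.4] open -0.0
rel [ 8.3 28.5] rad 29.6 ang 74.0 z 90.4
54 tool [np.float64(1.0), np.float64(0.35)]
34 tool [np.float64(0.75), np.float64(0.78)]
14 tool [np.float64(0.43), np.float64(0.98)]
-6 tool [np.float64(0.07), np.float64(1.07)]
-26 tool [np.float64(-0.3), np.float64(1.03)]
```

View pics/wrist6.png

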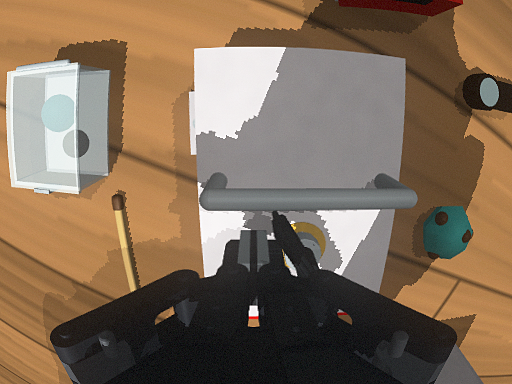

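The wing is now at about 35°, so the other wing is ready at about 215°. I lift out and go back for it.

Request:
servo_tool(steps="0 -0.4 -0.8 0 0 0 0; 0 0 0 -3 0 0 0; 0 0 0 -3.2 0 0 0; 0 0 3.5 0 0 0 0; 0 0 3.5 0 0 0 0")

```text
t: 7.25
ee_pos: [0.5973, -0.0322, 0.1549]
tool_rot: [-0.001, 0.981, 0.192, 0.0]
contact_force: [-0.3, -1.1, 0.2]
opening: -0.0
```

```bash
python3 -c "
from h import *
go(-22,-37,150)
import cv2
for n in ['side','wrist']: cv2.imwrite(f'pics/{n}7.png',r.capture(n)[:,:,::-1])
"
```

```text
t 7.25 case mm [-25.2 -30.4 154.9] rotneed [-0.001 -0.    -0.001] F [-0.3 -1.1  0.2] open -0.0
tool cm [0.32 0.66 0.48]
```

View pics/wrist7.png

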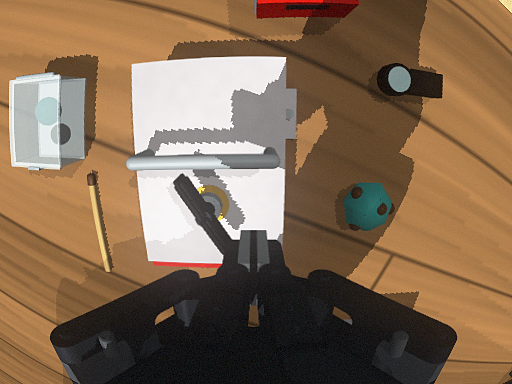

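```bash
python3 -c "
from h import *
c=r.get_calibration('wrist')
A=w2c(wray(c,(180,180),.108))*1000-[-30,-1,0];B=w2c(wray(c,(225,245),.108))*1000-[-30,-1,0];print(A,B,np.degrees(np.arctan2(*(A-B)[1::-1]))%360)
"
```

```text
[ 28.45772576  15.82669422 108.        ] [-19.68834271 -12.98219254 108.        ] 30.894794416171834
```

Request:
servo_tool(steps="0 0.3 0.7 1 0 0 0; 0 0 0 2.2 0 0 0; 0 0 0 2 0 0 0; 0 0 0 1.2 0 0 0")

```text
t: 7.85
ee_pos: [0.6033, -0.0395, 0.0879]
tool_rot: [-0.0, 0.982, 0.19, 0.001]
contact_force: [0.5, 0.1, 0.0]
opening: 0.0003
```

```bash
python3 -c "
from h import *
ax()"
```

```text
t 7.85 case mm [-22.4 -39.4  87.9] rotneed [ 0.    -0.002 -0.006] F [0.5 0.1 0. ] open 0.0
rel [  7.6 -38.4] rad 39.1 ang 281.0 z 87.9
261 tool [np.float64(-1.23), np.float64(-0.77)]
241 tool [np.float64(-1.02), np.float64(-0.35)]
221 tool [np.float64(-0.84), np.float64(-0.67)]
201 tool [np.float64(-0.56), np.float64(-0.92)]
181 tool [np.float64(-0.21), np.float64(-1.06)]
```

Request:
servo_tool(steps="0 -1.2 -0.8 0 0 0 0; 0 -1 -0.4 0 0 0 0; 0 -0.8 -0.7 0 0 0 0; 0 -0.6 -0.9 0 0 0 0; 0 -0.2 -1.1 0 0 0 0")

```text
t: 8.48
ee_pos: [0.5517, -0.0162, 0.0866]
tool_rot: [0.0, 0.982, 0.19, 0.001]
contact_force: [-0.6, -0.6, -0.1]
opening: -0.0001
```

```bash
python3 -c "
from h import *
ax()"
```

```text
t 8.47 case mm [-61.4   1.7  86.6] rotneed [ 0.    -0.002 -0.005] F [-0.6 -0.6 -0.1] open -0.0
rel [-31.4   2.7] rad 31.5 ang 175.0 z 86.6
155 tool [np.float64(0.33), np.float64(-1.04)]
135 tool [np.float64(0.62), np.float64(-0.88)]
115 tool [np.float64(0.88), np.float64(-0.62)]
95 tool [np.float64(1.04), np.float64(-0.28)]
75 tool [np.float64(1.07), np.float64(0.09)]
```

Request:
servo_tool(steps="0 0.3 -1 -0.1 0 0 0; 0 0.6 -0.8 0 0 0 0; 0 0.9 -0.6 0 0 0 0; 0 1 -0.2 0 0 0 0; 0 1 0.1 0 0 0 0")

```text
t: 9.1
ee_pos: [0.5782, 0.0256, 0.0877]
tool_rot: [-0.0, 0.982, 0.191, 0.0]
contact_force: [-1.1, -0.6, -1.0]
opening: -0.0003
```

```bash
python3 -c "
from h import *
ax()
import cv2
for n in ['wrist']: cv2.imwrite(f'pics/{n}8.png',r.capture(n)[:,:,::-1])
"
```

```text
t 9.1 case mm [-21.1  30.5  87.7] rotneed [-0.001 -0.    -0.003] F [-1.1 -0.6 -1. ] open -0.0
rel [ 8.9 31.5] rad 32.7 ang 74.0 z 87.7
54 tool [np.float64(0.92), np.float64(0.63)]
34 tool [np.float64(0.75), np.float64(0.77)]
14 tool [np.float64(0.44), np.float64(0.98)]
-6 tool [np.float64(0.08), np.float64(1.07)]
-26 tool [np.float64(-0.29), np.float64(1.04)]
```

View pics/wrist8.png

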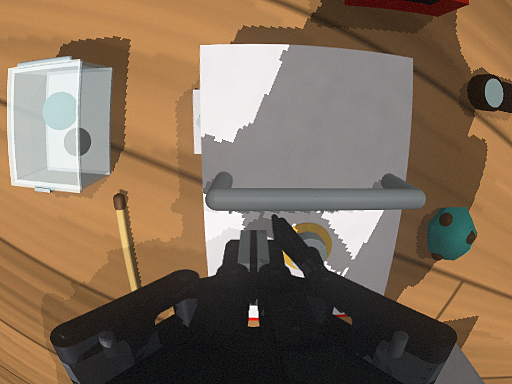

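The second stroke is done, with the wing at about 35° again. I go back for the last short stroke.

Request:
servo_tool(steps="0 -0.4 -0.7 0 0 0 0; 0 0 0 -3 0 0 0; 0 0 0 -3.2 0 0 0; 0 0 3.8 0 0 0 0; 0 0 3.8 0 0 0 0")

```text
t: 9.78
ee_pos: [0.601, -0.0358, 0.1517]
tool_rot: [-0.002, 0.981, 0.194, 0.002]
contact_force: [0.9, 0.8, 0.0]
opening: -0.0
```

```bash
python3 -c "
from h import *
go(-22,-38,88)"
```

```text
t 9.78 case mm [-23.1 -35.1 151.7] rotneed [-0.002 -0.004  0.003] F [0.9 0.8 0. ] open -0.0
tool cm [0.09 0.31 6.37]
```

Request:
servo_tool(steps="0 0.3 0.4 2 0 0 0; 0 0 0 2 0 0 0; 0 0 0 1.8 0 0 0; 0 0 0 0.4 0 0 0")

```text
t: 10.28
ee_pos: [0.605, -0.0397, 0.0869]
tool_rot: [-0.002, 0.981, 0.192, 0.002]
contact_force: [-0.6, 0.4, 0.4]
opening: -0.0002
```

```bash
python3 -c "
from h import *
ax()"
```

```text
t 10.28 case mm [-21.  -40.2  86.9] rotneed [-0.002 -0.004 -0.001] F [-0.6  0.4  0.4] open -0.0
rel [  9.  -39.2] rad 40.2 ang 283.0 z 86.9
263 tool [np.float64(-1.28), np.float64(-0.84)]
243 tool [np.float64(-1.03), np.float64(-0.31)]
223 tool [np.float64(-0.86), np.float64(-0.65)]
203 tool [np.float64(-0.59), np.float64(-0.9)]
183 tool [np.float64(-0.24), np.float64(-1.05)]
```

Request:
servo_tool(steps="0 -1.3 -0.8 0 0 0 0; 0 -1 -0.3 0 0 0 0; 0 -0.7 -0.5 0 0 0 0; 0 -0.2 -0.3 0 0 0 0")

```text
t: 10.78
ee_pos: [0.5676, -0.0325, 0.0874]
tool_rot: [-0.002, 0.981, 0.192, 0.003]
contact_force: [1.0, -1.0, -0.0]
opening: 0.0001
```

```bash
python3 -c "
from h import *
ax()"
```

```text
t 10.78 case mm [-52.9 -19.4  87.4] rotneed [-0.002 -0.007  0.   ] F [ 1. -1. -0.] open 0.0
rel [-22.9 -18.4] rad 29.3 ang 219.0 z 87.4
199 tool [np.float64(-0.65), np.float64(-0.84)]
179 tool [np.float64(-0.16), np.float64(-1.06)]
159 tool [np.float64(0.21), np.float64(-1.06)]
139 tool [np.float64(0.56), np.float64(-0.92)]
119 tool [np.float64(0.84), np.float64(-0.67)]
```

Request:
servo_tool(steps="0 -0.1 -0.3 0 0 0 0; 0 0 -0.3 0 0 0 0; 0 0 -0.2 0 0 0 0")

```text
t: 11.15
ee_pos: [0.5668, -0.0314, 0.0879]
tool_rot: [0.002, 0.982, 0.19, 0.005]
contact_force: [3.1, -6.5, -4.5]
opening: 0.0002
```

```bash
python3 -c "
from h import *
ax()
import cv2
for n in ['wrist','side','scene']: cv2.imwrite(f'pics/{n}9.png',r.capture(n)[:,:,::-1])
a=cv2.imread('pics/side9.png')[150:300,180:340];cv2.imwrite('pics/sd9.png',cv2.resize(a,None,fx=4,fy=4,interpolation=cv2.INTER_CUBIC))
"
```

```text
t 11.15 case mm [-53.2 -18.1  87.9] rotneed [ 0.006 -0.01  -0.005] F [ 3.1 -6.5 -4.5] open 0.0
rel [-23.2 -17.1] rad 28.8 ang 216.0 z 87.9
196 tool [np.float64(-0.65), np.float64(-0.83)]
176 tool [np.float64(-0.12), np.float64(-1.07)]
156 tool [np.float64(0.25), np.float64(-1.05)]
136 tool [np.float64(0.6), np.float64(-0.9)]
116 tool [np.float64(0.87), np.float64(-0.64)]
```

View pics/wrist9.png

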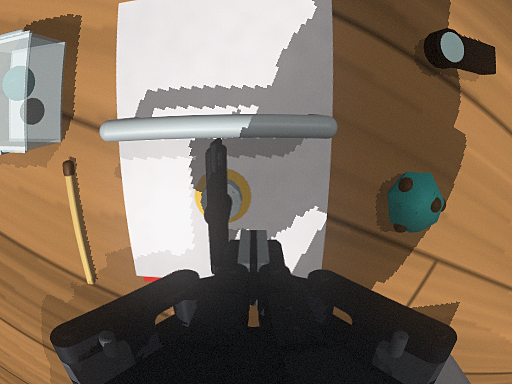

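View pics/sd9.png

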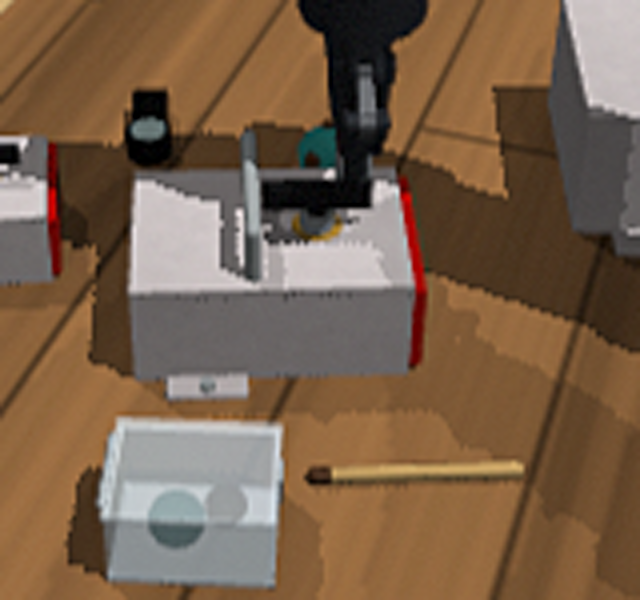

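The wings lie along the case's x, with about 7 N of resistance at the stop. I hold briefly, back off sideways and rise clear.

Request:
servo_tool(steps="0 0 -0.2 0 0 0 0; 0 0 -0.1 0 0 0 0; 0 0 1.2 0 0 0 0; 0 0 1 0 0 0 0; 0 0 0 -3 0 0 0")

```text
t: 11.92
ee_pos: [0.5737, -0.0534, 0.1165]
tool_rot: [0.003, 0.982, 0.189, 0.003]
contact_force: [-0.7, -0.4, 1.0]
opening: 0.0001
```

Request:
servo_tool(steps="0 0 0 -4 0 0 0; 0 -3 0 -4 0 0 0; 0 -4 0 0 0 0 0; 0 -4 0 0 0 0 0; 0 0 0 0 0 0 0")

```text
t: 12.55
ee_pos: [0.4704, -0.0967, 0.2008]
tool_rot: [0.003, 0.982, 0.188, 0.006]
contact_force: [0.6, -0.0, 0.0]
opening: 0.0001
```

```bash
python3 -c "
from h import *
ax()
import cv2
for n in ['wrist','side','scene']: cv2.imwrite(f'pics/{n}10.png',r.capture(n)[:,:,::-1])
a=cv2.imread('pics/side10.png')[150:300,180:340];cv2.imwrite('pics/sd10.png',cv2.resize(a,None,fx=4,fy=4,interpolation=cv2.INTER_CUBIC))
"
```

```text
t 12.55 case mm [-167.1  -42.2  200.8] rotneed [ 0.008 -0.01  -0.009] F [ 0.6 -0.   0. ] open 0.0
rel [-137.1  -41.2] rad 143.1 ang 197.0 z 200.8
177 tool [np.float64(10.61), np.float64(-4.29)]
157 tool [np.float64(0.25), np.float64(-1.05)]
137 tool [np.float64(0.59), np.float64(-0.9)]
117 tool [np.float64(0.86), np.float64(-0.64)]
97 tool [np.float64(1.03), np.float64(-0.31)]
```

View pics/wrist10.png

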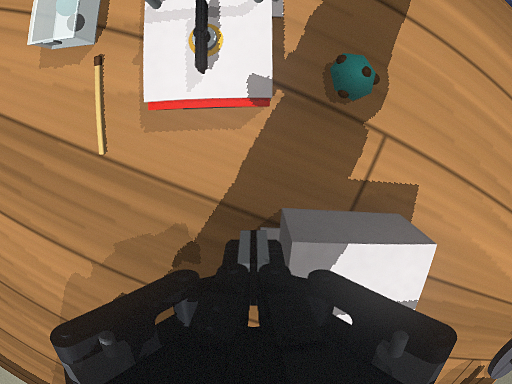

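View pics/sd10.png

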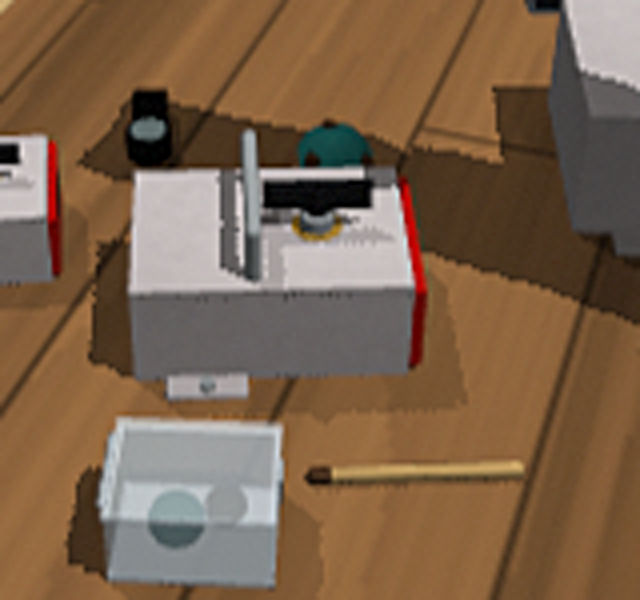

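```bash
python3 -c "
from h import *
c=r.get_calibration('wrist')
A=w2c(wray(c,(201,5),.106));B=w2c(wray(c,(201,70),.106));print(A,B,np.degrees(np.arctan2(*(A-B)[1::-1])))
print([w2c(wray(c,u,.066)).round(4) for u in [(147,109),(271,104)]])
s=r.get_calibration('side');a=cv=None
import cv2
print(np.abs(cv2.imread('pics/side3.png').astype(int)-cv2.imread('pics/side10.png')).max(2)[238:300,200:325].mean())
"
```

```text
[-0.00349143 -0.00061523  0.106     ] [-0.05981297 -0.00104532  0.106     ] 0.4375225725133934
[array([-0.0886,  0.0595,  0.066 ]), array([-0.0877, -0.0593,  0.066 ])]
2.3770322580645162
```

```bash
python3 -c "
from rig import r
print(r.hand_in())"
```

```text
the job is handed in; nothing more can be done
None
```

I pushed the drawer home with the shut fingertips, then ran the wing screw down clockwise with three fingertip strokes round the front. The job is handed in, at about 12.6 s of the 67 s allowed; no verdict was reported.

- **Drawer:** It stopped against about 14 N with its face at about -93 mm, and still looked flush in the last pictures. The final wrist-image estimate put the face at about -88 mm. I put that 5 mm difference down to picking the wrong edge, since the earlier contact stop and the side view both say it is home.
- **Wing screw:** It turned about 409° in all and stopped against about 7 N. After I backed off, the wings measured 0.4° from the case's x axis.
- **Bystanders and arm:** The loupe, turquoise, specimen box and dop stick looked unmoved. I compared images numerically only around the box and stick. The arm finished clear of the case, about 0.2 m above the bench, with no contact force.

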